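Fetch the microscope objective from behind the stain bottles

TASK

The microscope objective stands at the far edge of the grey staining board, hemmed in by three capped bottles. First clear all three bottles into the grey steel side tray, standing; then stand the objective in the recess of the black lens rest; only after that put each bottle back, centred on the coaster of its cap's colour. Keep bottles and objective upright, set them down without dropping them, and leave the petri dish where it is.

Things in the scene. Friction and masses are not known exactly. Their poses are not given: they have to be found in the camera images.
- red_bottle: White plastic bottle with a red screw cap and a red band on its label, loose, about 120 g, 118 mm tall: body 44 mm in diameter and straight up to 80 mm, then a shoulder narrowing to 92 mm, then the cap, a red cylinder 30 mm in diameter from 92 to 118 mm (it can be lifted by the cap or by the body). Starts upright on the red coaster. Origin: centre of its underside; z up its axis.
- blue_bottle: White plastic bottle with a blue screw cap and a blue band on its label, loose, about 120 g, 118 mm tall: body 44 mm in diameter and straight up to 80 mm, then a shoulder narrowing to 92 mm, then the cap, a blue cylinder 30 mm in diameter from 92 to 118 mm (it can be lifted by the cap or by the body). Starts upright on the blue coaster. Origin: centre of its underside; z up its axis.
- yellow_bottle: White plastic bottle with a yellow screw cap and a yellow band on its label, loose, about 120 g, 118 mm tall: body 44 mm in diameter and straight up to 80 mm, then a shoulder narrowing to 92 mm, then the cap, a yellow cylinder 30 mm in diameter from 92 to 118 mm (it can be lifted by the cap or by the body). Starts upright on the yellow coaster. Origin: centre of its underside; z up its axis.
- lens: Microscope objective lens, loose, about 150 g, 58 mm tall, steel with a black band at its foot and a brass line: straight barrel 28 mm in diameter up to 40 mm, then a nose tapering to 12 mm at the top. Stands upright on the board's 8 mm thick surface, at the board's far edge, its centre 64 mm from the centre of each coaster. Origin: centre of its underside; z up its axis.
- red_coaster: Red round coaster fixed on the grey staining board, 62 mm in diameter, 4 mm thick; a bottle stands on its top face. The three coasters form an arc on the robot's side of the objective, neighbours 64 mm apart (the outer two 111 mm apart); which colour is where varies. Origin: centre of its underside, z up; its x axis points along the board, away from the robot, y along the row.
- blue_coaster: Blue round coaster fixed on the grey staining board, 62 mm in diameter, 4 mm thick; a bottle stands on its top face. The three coasters form an arc on the robot's side of the objective, neighbours 64 mm apart (the outer two 111 mm apart); which colour is where varies. Origin: centre of its underside, z up; its x axis points along the board, away from the robot, y along the row.
- yellow_coaster: Yellow round coaster fixed on the grey staining board, 62 mm in diameter, 4 mm thick; a bottle stands on its top face. The three coasters form an arc on the robot's side of the objective, neighbours 64 mm apart (the outer two 111 mm apart); which colour is where varies. Origin: centre of its underside, z up; its x axis points along the board, away from the robot, y along the row.
- tray: Side tray of grey steel, fixed, open on top, 120 (x) by 220 (y) by 16 mm high, walls and floor 4 mm thick; the inner floor has room for the three bottles in a row along y. On the left or the right of the board. Origin: centre of its underside; x and y along its short and long sides.
- lens_rest: Black square lens rest, fixed, 80 by 80 by 20 mm, with a round recess 39 mm in diameter and 6 mm deep with a cork-coloured floor in the middle of its top (recess floor 14 mm above the origin). On the other side of the board from the tray. Origin: centre of its underside; z up.
- petri_dish: Bystander: covered glass petri dish, greenish, 94 mm in diameter, 20 mm high, loose, beyond the board. To be left where it is. Origin: centre of its underside.

How it is judged (in metres and radians):
On the way, in this order (a step that is already met when the one before it is completed fails the run):
1. all three bottles stand released in the side tray while the objective is still in its place on the board (x of red_bottle in the frame of tray between -0.05 and 0.05 m and y of red_bottle in the frame of tray between -0.1 and 0.1 m and z of each of red_bottle, blue_bottle, yellow_bottle in the frame of tray below 0.012 m and angle between each of red_bottle, blue_bottle, yellow_bottle's own z axis and vertical below 0.1 rad and contact force between each of red_bottle, blue_bottle, yellow_bottle and the fingers below 0.1 N and linear speed of each of red_bottle, blue_bottle, yellow_bottle below 0.03 m/s and x of blue_bottle in the frame of tray between -0.05 and 0.05 m and y of blue_bottle in the frame of tray between -0.1 and 0.1 m and x of yellow_bottle in the frame of tray between -0.05 and 0.05 m and y of yellow_bottle in the frame of tray between -0.1 and 0.1 m and distance of lens from where it was at the start of the episode below 0.02 m), for 0.2 s.
2. the objective stands released in the recess of the lens rest while all three bottles still stand in the tray (horizontal distance between lens and lens_rest below 0.008 m and z of lens in the frame of lens_rest below 0.017 m and angle between each of lens, red_bottle, blue_bottle, yellow_bottle's own z axis and vertical below 0.1 rad and contact force between each of lens, red_bottle, blue_bottle, yellow_bottle and the fingers below 0.1 N and linear speed of each of lens, red_bottle, blue_bottle, yellow_bottle below 0.03 m/s and x of red_bottle in the frame of tray between -0.05 and 0.05 m and y of red_bottle in the frame of tray between -0.1 and 0.1 m and z of each of red_bottle, blue_bottle, yellow_bottle in the frame of tray below 0.012 m and x of blue_bottle in the frame of tray between -0.05 and 0.05 m and y of blue_bottle in the frame of tray between -0.1 and 0.1 m and x of yellow_bottle in the frame of tray between -0.05 and 0.05 m and y of yellow_bottle in the frame of tray between -0.1 and 0.1 m), for 0.2 s.
At the end, for the whole second after the job is handed in: The objective stands upright in the recess of the lens rest (within 8 mm of its centre, bottom in the recess), each bottle stands upright on the coaster of its cap's colour within 12 mm of its centre, all released and at rest (horizontal distance between lens and lens_rest below 0.008 m and z of lens in the frame of lens_rest below 0.017 m and angle between each of lens, red_bottle, blue_bottle, yellow_bottle's own z axis and vertical below 0.1 rad and contact force between each of lens, red_bottle, blue_bottle, yellow_bottle and the fingers below 0.1 N and linear speed of each of lens, red_bottle, blue_bottle, yellow_bottle below 0.03 m/s and horizontal distance between red_bottle and red_coaster below 0.012 m and z of red_bottle in the frame of red_coaster between 0 and 0.008 m and horizontal distance between blue_bottle and blue_coaster below 0.012 m and z of blue_bottle in the frame of blue_coaster between 0 and 0.008 m and horizontal distance between yellow_bottle and yellow_coaster below 0.012 m and z of yellow_bottle in the frame of yellow_coaster between 0 and 0.008 m); the robot touches nothing.
It fails at once if a bottle or the objective is tipped more than about 35 degrees (angle between any of red_bottle, blue_bottle, yellow_bottle, lens's own z axis and vertical above 0.6 rad).
It fails at once if a bottle or the objective is dropped (falls free of the fingers faster than 0.6 m/s, about 2 cm) ((linear speed of red_bottle above 0.6 m/s and contact force between red_bottle and the fingers below 0.01 N) or (linear speed of blue_bottle above 0.6 m/s and contact force between blue_bottle and the fingers below 0.01 N) or (linear speed of yellow_bottle above 0.6 m/s and contact force between yellow_bottle and the fingers below 0.01 N) or (linear speed of lens above 0.6 m/s and contact force between lens and the fingers below 0.01 N)).
It fails at once if the petri dish is shifted more than 20 mm (distance of petri_dish from where it was at the start of the episode above 0.02 m).
It also fails if it takes over 138 s, if anything falls off the work surface, if the arm or the gripper's body presses on something with over 40 N, if the wrist force passes 120 N, or if a joint passes its speed limit or range.

ROBOT

A 6-joint arm with a two-finger parallel gripper is mounted at the origin on the work surface. World frame = base frame: x ahead of the robot, y to its left, z up, the work surface at z = 0. Lengths are in m, angles in degrees, forces in N, time in s.
With the tool pointing down it reaches from about 0.325 to 0.85 m from the base axis. Payload 4.4 kg.
Tool frame: the origin (TCP) lies midway between the tips of the shut fingers; the grasp point (between the pads) lies robot.tcp_to_grasp behind it (robot.tcp_to_grasp is the distance from the TCP to the grasp point, in m); z points along the fingers, y is the direction in which the jaws open and shut (so a half turn about z gives the same grasp; the last joint's range is limited). The gripper opens to 94 mm and grips with 3 to 60 N. Pads are 16 mm wide; open, the fingers measure 119 mm over their backs; the gripper's body (75 mm by 177 mm) begins 78 mm behind the grasp point.
Start: joints at [55.262, 11.837, 88.321, -0, 79.842, -8.623], TCP at [0.253, 0.516, 0.205] pointing down, gripper open.
Joint ranges: [-156.59, 156.59], [-49.26, 127.26], [12.9, 141.05], [-63.56, 243.56], [4.71, 150.69], [-161.64, 161.64]. Speed limits (degrees/s): [159.86, 159.86, 180, 180, 180, 180].

INTERFACE

Orientations are given as [roll, pitch, yaw] about the fixed x, y, z axes, in that order (R = Rz(yaw) Ry(pitch) Rx(roll)).
In Python, from bench import readout, grab_frame, ticket, robot gives the robot as it stands. The module is installed in compiled form; this text tells all that it offers.
- The arm moves only by the tool drive_tool, never from a script. Its argument "steps" is a list of rows, each an object with "dr": the turn, a rotation vector about the tool's x, y, z in rad, a list of three; "travel": the shift along the tool's x, y, z in cm, a list of three; "grip": the closure, from -1 (fully open) to 1 (shut), so that 0 is half open. A call has 1 to 20 rows; each row is the pose to reach, as a shift and turn from the pose commanded when the call began, along the tool's axes at that moment; what a row does not reach only later rows make up. A row lasts 1/10 s, in which the tool goes at most 50 mm and 8.59 degrees, less where a joint would pass 70% of its speed; a pose out of reach is approached as far as the arm can. A call with a gripper value outside its range is refused whole. The fingers move at their own pace and stop on an object; "grip_force" is the grip in N (left out, the last holds). Time passes only in rows, so rows that repeat a pose let the fingers close. It gives the time, the measured TCP pose, the force and the opening at its end, in the units of the state.
- readout.observe(): the state, without advancing time (a new reading comes with each control period).
- grab_frame(name): name is "scene" or "side" or "wrist"; returns a dict with "frame" (384x512x3 uint8, red, green, blue), "range_z" (384x512 float32, m along the optical axis (not along the pixel's ray), 0 where there is no reading), "fovy" (degrees; the focal length in pixels is half the picture's height over the tangent of half this angle, whatever the lens; pixels are square), "cx", "cy" (the principal point, pixels), "extrinsics" (4x4, takes a point from world to camera coordinates). Camera axes: x right, y up, looking along -z (the intrinsics and any distortion apply to the point x, -y, -z); pixel columns grow to the right and rows downward; lengths in m; the calibration is good to about 2 mm. A picture is of the moment at which its call begins.
- ticket.close_job(): hands the job in, once; it reports no verdict.
The state is a dict: "clock": time; "joints": joint angles; "qd": joint speeds; "joint_efforts": joint torques, N m; "tool_pos": TCP position; "ee_rot": TCP orientation; "wrist_force": force on the tool from outside, world axes, zero at the start; "moment": the same for the moment, N m; "width": finger opening in m.
Only numpy, scipy, OpenCV 4.12 (cv2) and the standard library are available. Lean on these libraries where they do the work, as an engineer would, in place of code of your own. Each camera call takes 0.05 s, during which the arm holds its last target. There are 200 camera calls.

## Working session

There is one attempt and no reset: what is moved stays moved. The work goes in short steps, Python scripts to look and compute and a tool call to move; the robot and the scene stay as the last step left them, time stands still between calls to the robot, and variables do not carry over. Pictures are saved under pics/ and viewed, about 12 in all and at most 16, crops included, and the job is handed in when it is done.

Besides the shell and the picture viewer there is one more tool, called after "Request:" as name([rows], argument=value, ...), one row to a line, values as JSON. drive_tool: Moves the arm, as the interface text tells. Its arguments: {"type":"object","properties":{"steps":{"type":"array"},"grip_force":{"type":"number"}},"required":["steps"]}

```bash
mkdir -p pics; cat > h.py <<'E'
import numpy as np, cv2
from bench import readout, grab_frame, ticket, robot
def save(n,f): cv2.imwrite(f'pics/{n}.png',cv2.cvtColor(f['frame'],cv2.COLOR_RGB2BGR))
def K(f):
    fl=f['frame'].shape[0]/2/np.tan(np.radians(f['fovy'])/2); return fl,f['cx'],f['cy']
def cloud(f):
    fl,cx,cy=K(f); d=f['range_z']; v,u=np.mgrid[:d.shape[0],:d.shape[1]]
    p=np.stack([(u-cx)/fl*d,-(v-cy)/fl*d,-d,np.ones_like(d)],-1)
    return (p@np.linalg.inv(f['extrinsics']).T)[...,:3]
def ray(f,u,v,z):
    fl,cx,cy=K(f); T=np.linalg.inv(f['extrinsics']); d=T[:3,:3]@np.array([(u-cx)/fl,-(v-cy)/fl,-1]); o=T[:3,3]
    return o+d*(z-o[2])/d[2]
E
python3 - <<'E'
from h import *
print(readout.observe()); print(robot.tcp_to_grasp, [a for a in dir(robot) if a[0]!='_'])
fs=[]
for n in ('scene','side','wrist'):
    f=grab_frame(n); save(n+'0',f); print(n,f['fovy'],f['cx'],f['cy'],f['extrinsics'].round(3).tolist(),(f['range_z']>0).mean(), [k for k in f])
    np.save(n+'0.npy',f,allow_pickle=True); fs.append(f['frame'])
E
ls pics
```

```text
{'clock': 0.0, 'joints': array([ 5.52625146e+01,  1.18840582e+01,  8.84046281e+01,  9.51109495e-04,
        7.98423781e+01, -8.62515310e+00]), 'qd': array([-0.01526309, -0.02443894, -0.0473492 ,  0.01039782,  0.01693304,
       -0.01690403]), 'joint_efforts': array([ 8.84398901e-05, -3.70883596e+01, -2.81415886e+01,  6.98353280e-02,
        3.61953769e-02, -1.45624626e-04]), 'tool_pos': array([0.25263069, 0.51562189, 0.20429415]), 'ee_rot': array([-1.79870558e+02, -2.05808518e-02,  1.53887476e+02]), 'wrist_force': array([0.40940404, 0.40059164, 0.00820943]), 'moment': array([ 0.02168121, -0.08703742, -0.03609396]), 'width': 0.09382829268888078}
0.0188 ['IKError', 'tcp_to_grasp']
scene 53.90768923976834 255.38652951241352 189.46616725017915 [[-0.761, 0.649, -0.006, 0.482], [-0.541, -0.629, 0.558, 0.323], [0.359, 0.428, 0.83, -1.075], [0.0, 0.0, 0.0, 1.0]] 0.9961751302083334 ['frame', 'range_z', 'fovy', 'cx', 'cy', 'extrinsics']
side 55.270275166335885 255.53789795207737 191.52997478576205 [[-0.669, -0.743, 0.003, 0.44], [0.529, -0.474, 0.704, -0.365], [-0.521, 0.473, 0.71, -0.515], [0.0, 0.0, 0.0, 1.0]] 0.9425557454427084 ['frame', 'range_z', 'fovy', 'cx', 'cy', 'extrinsics']
wrist 71.54041416810445 256.1563102989766 187.58849309798617 [[0.44, 0.898, -0.003, -0.573], [-0.87, 0.426, -0.251, 0.026], [-0.224, 0.113, 0.968, -0.392], [0.0, 0.0, 0.0, 1.0]] 0.9960734049479166 ['frame', 'range_z', 'fovy', 'cx', 'cy', 'extrinsics']
scene0.png
side0.png
wrist0.png
```

```bash
sleep 1; python3 -c "
import cv2,numpy as np
a=[cv2.imread(f'pics/{n}0.png') for n in ('scene','side')]
cv2.imwrite('pics/both0.png',cv2.resize(np.vstack(a),(600,900))[:, :]) 
"
```

```text
(no output)
```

View pics/scene0.png

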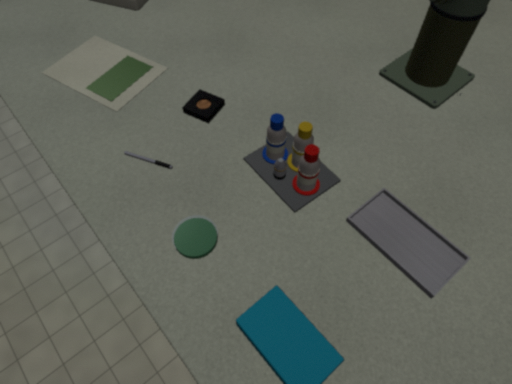

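View pics/side0.png

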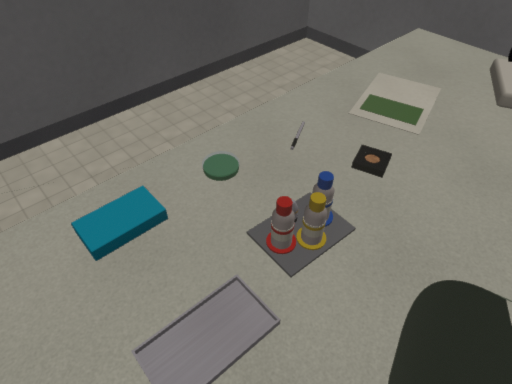

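The scene view shows the blue, yellow and red bottles at about (277,122), (305,130) and (312,153), with the lens at (280,168). The tray is at (407,240) and the lens rest at (204,106). The side view agrees with this.

```bash
cat > m.py <<'E'
from h import *
def hsvm(f,lo,hi):
    h=cv2.cvtColor(f['frame'],cv2.COLOR_RGB2HSV); return cv2.inRange(h,np.array(lo),np.array(hi))>0
C={'red':[((0,130,70),(7,255,255)),((173,130,70),(180,255,255))],'blue':[((108,130,50),(125,255,255))],'yellow':[((20,120,70),(32,255,255))]}
if __name__=='__main__':
  for n in ('scene','side'):
    f=np.load(n+'0.npy',allow_pickle=True).item(); P=cloud(f); print(n)
    for c,rs in C.items():
        m=sum(hsvm(f,*r) for r in rs)>0
        z=P[...,2]
        cap=m&(z>.085)&(P[...,0]>.2); 
        top=cap&(z>np.percentile(z[cap],97)-.006)
        cir=cv2.minEnclosingCircle(P[top][:,:2].astype(np.float32))
        co=m&(z<.03)&(z>0.0)
        cc=cv2.minEnclosingCircle(P[co][:,:2].astype(np.float32)) if co.any() else None
        print(c,'cap',cap.sum(),np.percentile(z[cap],97).round(3),np.median(P[top],0).round(3),np.round(cir[0],3),round(cir[1],3),'coaster',co.sum(),cc and (np.round(cc[0],3),round(cc[1],3)))
    z=P[...,2]; 
    for u,v in ([(280,162),(204,104),(407,240),(300,197),(196,238),(350,300)] if n=='scene' else [(294,212),(372,158),(210,330),(300,250),(221,167),(400,300)]): print((u,v),P[v,u].round(3), f['frame'][v,u])
E
python3 m.py
```

```text
scene
red cap 131 0.133 [0.527 0.05  0.131] [0.72  0.194] 0.258 coaster 180 (array([0.527, 0.05 ]), 0.031)
blue cap 104 0.133 [ 0.522 -0.059  0.131] [0.719 0.139] 0.295 coaster 106 (array([ 0.52, -0.06]), 0.031)
yellow cap 112 0.133 [ 0.492 -0.003  0.131] [ 0.491 -0.004] 0.015 coaster 83 (array([ 0.505, -0.012]), 0.028)
(280, 162) [ 0.558 -0.005  0.065] [65 66 67]
(204, 104) [ 0.551 -0.305  0.016] [90 64 42]
(407, 240) [0.464 0.285 0.006] [89 88 90]
(300, 197) [0.56  0.067 0.01 ] [57 57 58]
(196, 238) [0.796 0.005 0.022] [50 79 59]
(350, 300) [ 0.645  0.292 -0.002] [102 104  94]
side
red cap 261 0.133 [0.524 0.05  0.131] [0.526 0.05 ] 0.015 coaster 226 (array([0.525, 0.049]), 0.032)
blue cap 168 0.133 [ 0.518 -0.059  0.131] [0.371 0.162] 0.28 coaster 48 (array([ 0.498, -0.072]), 0.019)
yellow cap 277 0.133 [ 0.489 -0.002  0.131] [0.359 0.19 ] 0.25 coaster 224 (array([ 0.489, -0.005]), 0.032)
(294, 212) [ 0.542 -0.004  0.047] [80 75 72]
(372, 158) [ 0.556 -0.311  0.014] [126  91  65]
(210, 330) [0.474 0.271 0.006] [122 117 120]
(300, 250) [0.483 0.036 0.012] [84 82 83]
(221, 167) [0.779 0.005 0.023] [ 68 100  76]
(400, 300) [ 0.287 -0.024  0.003] [137 135 123]
```

```bash
python3 - <<'E'
from m import *
for n in ('scene','side'):
    f=np.load(n+'0.npy',allow_pickle=True).item(); P=cloud(f);z=P[...,2];x=P[...,0];y=P[...,1]
    r=lambda p:[np.round(q,3) for q in cv2.minAreaRect(p.astype(np.float32))]
    # tray: depth above floor
    m=(z>.0115)&(z<.022)&(x>.35)&(x<.6)&(y>.14)&(y<.45)
    m=cv2.morphologyEx(m.astype(np.uint8),cv2.MORPH_CLOSE,np.ones((5,5)));k,l,s,c=cv2.connectedComponentsWithStats(m);i=1+s[1:,4].argmax()
    q=P[(l==i)&(z>.011)];print(n,'tray',r(q[:,:2]),np.percentile(q[:,2],95))
    m=(z>.012)&(z<.03)&(x>.45)&(x<.65)&(y>-.4)&(y<-.2)
    print('rest',r(P[m][:,:2]),m.sum())
    h=cv2.cvtColor(f['frame'],cv2.COLOR_RGB2HSV)
    cork=m&(h[...,1]>90)&(h[...,2]>60); print('cork',cork.sum(),np.round(cv2.minEnclosingCircle(P[cork][:,:2].astype(np.float32))[0],3),P[cork].mean(0).round(3))
    l=(z>.03)&(np.hypot(x-.555,y+.007)<.022); print('lens',l.sum(),P[l].mean(0).round(3),z[l].max())
    t=l&(z>.058); print(t.sum(),P[t].mean(0).round(4) if t.any() else '')
E
```

```text
scene tray [array([0.665, 0.277]), array([0.22 , 0.521]), np.float64(88.96)] 0.018702536974183535
rest [array([ 0.553, -0.304]), array([0.084, 0.082]), np.float64(19.719)] 752
cork 96 [ 0.554 -0.304] [ 0.552 -0.306  0.016]
lens 172 [ 0.56  -0.003  0.052] 0.06896524812272609
57 [ 0.5568 -0.0053  0.0639]
side tray [array([0.372, 0.283]), array([0.221, 0.312]), np.float64(88.398)] 0.019112737473916952
rest [array([ 0.553, -0.304]), array([0.08 , 0.086]), np.float64(19.954)] 741
cork 105 [ 0.552 -0.306] [ 0.554 -0.308  0.016]
lens 70 [ 0.546 -0.009  0.055] 0.06995904327003633
28 [ 0.549  -0.0083  0.0642]
```

```bash
python3 - <<'E'
from m import *
f=np.load('side0.npy',allow_pickle=True).item(); print('side corner px->',[ray(f,*p,.016)[:2].round(3) for p in ((237,281),(279,322),(137,348))])
f=np.load('scene0.npy',allow_pickle=True).item(); c=np.array([ray(f,*p,.016)[:2] for p in ((384,192),(466,256),(432,292),(347,221))]);print(c.round(3),c.mean(0))
P=cloud(f);z=P[...,2];m=(z>.011)&(z<.025)&(abs(P[...,0]-.47)<.09)&(abs(P[...,1]-.28)<.13)
print([np.percentile(P[m][:,i],(2,50,98)).round(3) for i in (0,1)])
E
```

```text
side corner px-> [array([0.512, 0.178]), array([0.402, 0.176]), array([0.526, 0.379])]
[[0.413 0.181]
 [0.411 0.384]
 [0.524 0.383]
 [0.53  0.177]] [0.46953293 0.28125278]
[array([0.406, 0.476, 0.527]), array([0.172, 0.292, 0.39 ])]
```

Request:
drive_tool([
  {"dr": [0, 0, 0.139], "travel": [0, 0, -0.5], "grip": -1},
  {"dr": [0, 0, 0.278], "travel": [0, 0, -1], "grip": -0.6},
  {"dr": [0, 0, 0.418], "travel": [0, 0, -1.5], "grip": -0.3},
  {"dr": [0, 0, 0.557], "travel": [0, 0, -2], "grip": -0.06},
  {"dr": [0, 0, 0.697], "travel": [0, 0, -2.5], "grip": -0.06},
  {"dr": [0, 0, 0.836], "travel": [0, 0, -3], "grip": -0.06},
  {"dr": [0, 0, 0.976], "travel": [0, 0, -3.5], "grip": -0.06},
  {"dr": [0, 0, 1.115], "travel": [0, 0, -4], "grip": -0.06},
  {"dr": [0, 0, 1.115], "travel": [0, 0, -4], "grip": -0.06},
  {"dr": [0, 0, 1.115], "travel": [0, 0, -4], "grip": -0.06},
])

```text
clock: 1.15
tool_pos: [0.253, 0.5161, 0.2451]
ee_rot: [-180.0, 0.0, 90.2]
wrist_force: [0.0, -0.2, -0.0]
width: 0.0498
```

Request:
drive_tool([
  {"dr": [0, 0, 0.003], "travel": [-3.5, 2, 0], "grip": -0.06},
  {"dr": [0, 0, 0.003], "travel": [-7, 4, 0], "grip": -0.06},
  {"dr": [0, 0, 0.003], "travel": [-10.5, 6, 0.5], "grip": -0.06},
  {"dr": [0, 0, 0.003], "travel": [-14, 8, 1], "grip": -0.06},
  {"dr": [0, 0, 0.003], "travel": [-17.5, 10, 2], "grip": -0.06},
  {"dr": [0, 0, 0.003], "travel": [-21, 12, 3], "grip": -0.06},
  {"dr": [0, 0, 0.003], "travel": [-24.5, 14, 4], "grip": -0.06},
  {"dr": [0, 0, 0.003], "travel": [-28, 16, 5], "grip": -0.06},
  {"dr": [0, 0, 0.003], "travel": [-31.5, 18, 6], "grip": -0.06},
  {"dr": [0, 0, 0.003], "travel": [-35, 20, 7], "grip": -0.06},
  {"dr": [0, 0, 0.003], "travel": [-38.5, 22, 7.5], "grip": -0.06},
  {"dr": [0, 0, 0.003], "travel": [-42, 24, 8], "grip": -0.06},
  {"dr": [0, 0, 0.003], "travel": [-45, 26, 8], "grip": -0.06},
  {"dr": [0, 0, 0.003], "travel": [-46.7, 27, 8], "grip": -0.06},
  {"dr": [0, 0, 0.003], "travel": [-46.7, 27, 8], "grip": -0.06},
  {"dr": [0, 0, 0.003], "travel": [-46.7, 27, 8], "grip": -0.06},
  {"dr": [0, 0, 0.003], "travel": [-46.7, 27, 8], "grip": -0.06},
])

```text
clock: 2.85
tool_pos: [0.5223, 0.0502, 0.1651]
ee_rot: [-179.9, -0.0, 89.9]
wrist_force: [-0.6, 0.3, -0.3]
width: 0.0496
```

```bash
python3 - <<'E'
from m import *
f=grab_frame('wrist'); save('w1',f)
P=cloud(f);z=P[...,2]
for c,rs in C.items():
    m=(sum(hsvm(f,*r) for r in rs)>0)&(abs(P[...,0]-.52)<.07)&(abs(P[...,1])<.1)
    for nm,q in (('cap',m&(z>.125)),('coaster',m&(z<.03))):
        if q.sum()>20: print(c,nm,q.sum(),np.round(cv2.minEnclosingCircle(P[q][:,:2].astype(np.float32)),3) if 0 else [np.round(t,3) for t in cv2.minEnclosingCircle(P[q][:,:2].astype(np.float32))],np.median(z[q]).round(3))
print(readout.observe()['tool_pos'])
E
```

```text
red cap 910 [array([0.526, 0.048]), np.float64(0.015)] 0.13
red coaster 541 [array([0.525, 0.047]), np.float64(0.031)] 0.012
blue cap 659 [array([ 0.52 , -0.063]), np.float64(0.015)] 0.13
blue coaster 278 [array([ 0.53 , -0.056]), np.float64(0.028)] 0.012
yellow cap 1018 [array([0.525, 0.027]), np.float64(0.061)] 0.131
yellow coaster 260 [array([ 0.491, -0.005]), np.float64(0.031)] 0.012
[0.52231804 0.05035486 0.1652086 ]
```

View pics/w1.png

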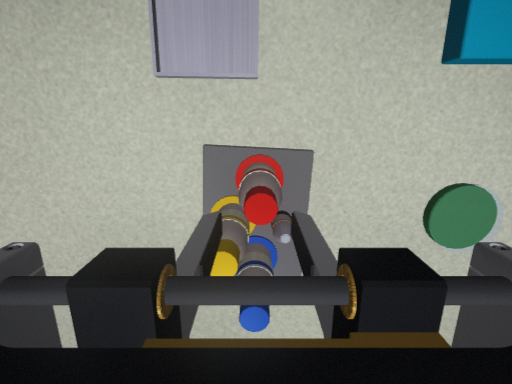

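The wrist view has the red cap centred between the open fingers at (260,207), with yellow at (228,260) and blue at (255,318). All three match my estimates to about 2 mm.

Request:
drive_tool([
  {"dr": [0, 0, 0], "travel": [-0.1, 0.35, 0], "grip": -0.06},
  {"dr": [0, 0, 0], "travel": [-0.1, 0.35, 1.5], "grip": -0.06},
  {"dr": [0, 0, 0], "travel": [-0.1, 0.35, 3], "grip": -0.06},
  {"dr": [0, 0, 0], "travel": [-0.1, 0.35, 4.5], "grip": -0.06},
  {"dr": [0, 0, 0], "travel": [-0.1, 0.35, 5.9], "grip": -0.06},
  {"dr": [0, 0, 0], "travel": [-0.1, 0.35, 5.9], "grip": -0.06},
  {"dr": [0, 0, 0], "travel": [-0.1, 0.35, 5.9], "grip": 0.2},
  {"dr": [0, 0, 0], "travel": [-0.1, 0.35, 5.9], "grip": 0.5},
  {"dr": [0, 0, 0], "travel": [-0.1, 0.35, 5.9], "grip": 0.8},
  {"dr": [0, 0, 0], "travel": [-0.1, 0.35, 5.9], "grip": 0.8},
  {"dr": [0, 0, 0], "travel": [-0.1, 0.35, 5.9], "grip": 0.8},
  {"dr": [0, 0, 0], "travel": [-0.1, 0.35, 5.9], "grip": 0.8},
], grip_force=15)

```text
clock: 4.1
tool_pos: [0.5273, 0.0482, 0.1073]
ee_rot: [179.9, 0.0, 89.8]
wrist_force: [-0.9, 0.7, 4.2]
width: 0.0301
```

Request:
drive_tool([
  {"dr": [0, 0, 0], "travel": [0, 0, -1], "grip": 0.8},
  {"dr": [0, 0, 0], "travel": [0, 0, -3], "grip": 0.8},
  {"dr": [0, 0, 0], "travel": [1, 0, -5], "grip": 0.8},
  {"dr": [0, 0, 0], "travel": [3, -0.5, -6], "grip": 0.8},
  {"dr": [0, 0, 0], "travel": [6, -1, -6], "grip": 0.8},
  {"dr": [0, 0, 0], "travel": [9, -2, -6], "grip": 0.8},
  {"dr": [0, 0, 0], "travel": [12, -3, -6], "grip": 0.8},
  {"dr": [0, 0, 0], "travel": [15, -4, -6], "grip": 0.8},
  {"dr": [0, 0, 0], "travel": [18, -5, -6], "grip": 0.8},
  {"dr": [0, 0, 0], "travel": [21, -5.5, -6], "grip": 0.8},
  {"dr": [0, 0, 0], "travel": [24, -5.9, -6], "grip": 0.8},
  {"dr": [0, 0, 0], "travel": [27, -5.9, -6], "grip": 0.8},
  {"dr": [0, 0, 0], "travel": [28.8, -5.9, -6], "grip": 0.8},
  {"dr": [0, 0, 0], "travel": [29.4, -5.9, -6], "grip": 0.8},
  {"dr": [0, 0, 0], "travel": [29.4, -5.9, -4.5], "grip": 0.8},
  {"dr": [0, 0, 0], "travel": [29.4, -5.9, -3], "grip": 0.8},
  {"dr": [0, 0, 0], "travel": [29.4, -5.9, -1.5], "grip": 0.8},
  {"dr": [0, 0, 0], "travel": [29.4, -5.9, -0.5], "grip": 0.8},
  {"dr": [0, 0, 0], "travel": [29.4, -5.9, 0], "grip": 0.8},
  {"dr": [0, 0, 0], "travel": [29.4, -5.9, 0.3], "grip": 0.8},
])

```text
clock: 6.1
tool_pos: [0.4682, 0.3419, 0.1024]
ee_rot: [-179.9, 0.0, 89.8]
wrist_force: [1.0, 0.9, -1.4]
width: 0.0298
```

Request:
drive_tool([
  {"dr": [0, 0, 0], "travel": [0, 0, 0.2], "grip": 0.8},
  {"dr": [0, 0, 0], "travel": [0, 0, 0.35], "grip": 0.8},
  {"dr": [0, 0, 0], "travel": [0, 0, 0.45], "grip": 0.8},
  {"dr": [0, 0, 0], "travel": [0, 0, 0.45], "grip": 0.8},
])

```text
clock: 6.5
tool_pos: [0.4688, 0.3427, 0.0995]
ee_rot: [179.9, -0.0, 89.8]
wrist_force: [-0.9, -0.5, -1.7]
width: 0.0299
```

Request:
drive_tool([
  {"dr": [0, 0, 0], "travel": [0, 0, 0.1], "grip": 0.8},
  {"dr": [0, 0, 0], "travel": [0, 0, 0.2], "grip": 0.8},
  {"dr": [0, 0, 0], "travel": [0, 0, 0.2], "grip": 0.8},
])

```text
clock: 6.8
tool_pos: [0.4691, 0.3433, 0.0994]
ee_rot: [179.9, -0.1, 89.8]
wrist_force: [-3.9, -1.6, 8.6]
width: 0.0295
```

Request:
drive_tool([
  {"dr": [0, 0, 0], "travel": [0, 0, 0], "grip": 0.3},
  {"dr": [0, 0, 0], "travel": [0, 0, 0], "grip": 0.1},
  {"dr": [0, 0, 0], "travel": [0, 0, 0], "grip": -0.06},
  {"dr": [0, 0, 0], "travel": [0, 0, 0], "grip": -0.06},
  {"dr": [0, 0, 0], "travel": [0, 0, -2], "grip": -0.06},
  {"dr": [0, 0, 0], "travel": [0, 0, -4], "grip": -0.06},
  {"dr": [0, 0, 0], "travel": [-1, 0, -6], "grip": -0.06},
  {"dr": [0, 0, 0], "travel": [-4, 0, -7], "grip": -0.06},
  {"dr": [0, 0, 0], "travel": [-8, 0, -7], "grip": -0.06},
  {"dr": [0, 0, 0], "travel": [-12, 0.5, -7], "grip": -0.06},
  {"dr": [0, 0, 0], "travel": [-16, 1, -7], "grip": -0.06},
  {"dr": [0, 0, 0], "travel": [-20, 1.5, -7], "grip": -0.06},
  {"dr": [0, 0, 0], "travel": [-24, 2, -7], "grip": -0.06},
  {"dr": [0, 0, 0], "travel": [-28, 2.1, -7], "grip": -0.06},
  {"dr": [0, 0, 0], "travel": [-32, 2.1, -7], "grip": -0.06},
  {"dr": [0, 0, 0], "travel": [-34.4, 2.1, -7], "grip": -0.06},
  {"dr": [0, 0, 0], "travel": [-34.7, 2.1, -7], "grip": -0.06},
  {"dr": [0, 0, 0], "travel": [-34.7, 2.1, -7], "grip": -0.06},
  {"dr": [0, 0, 0], "travel": [-34.7, 2.1, -7], "grip": -0.06},
])

```text
clock: 8.7
tool_pos: [0.4884, -0.0037, 0.1668]
ee_rot: [-180.0, -0.0, 89.9]
wrist_force: [0.2, -0.3, 0.1]
width: 0.0495
```

```bash
cat > look.py <<'E'
from m import *
import sys
f=grab_frame('side'); save(sys.argv[1],f); P=cloud(f);z=P[...,2]
print(readout.observe()['tool_pos'].round(4))
for c,rs in C.items():
    m=(sum(hsvm(f,*r) for r in rs)>0)&(P[...,0]>.4)&(P[...,0]<.62)&(z>.08)
    if m.sum()<40: continue
    t=m&(z>np.percentile(z[m],90)-.006); print(c,np.round(cv2.minEnclosingCircle(P[t][:,:2].astype(np.float32))[0],3),np.percentile(z[m],95).round(3),t.sum())
E
python3 look.py s1
```

```text
[ 0.4883 -0.0035  0.1668]
red [0.467 0.343] 0.125 363
blue [ 0.518 -0.06 ] 0.133 124
yellow [0.48  0.019] 0.284 183
```

View pics/s1.png

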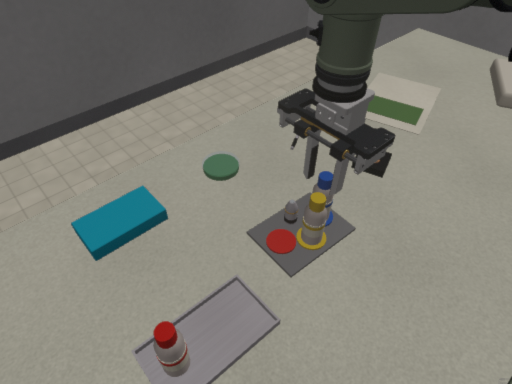

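The red bottle stands in the tray at (170,350). The red coaster at (281,241) is bare, and the open jaws are above yellow.

Request:
drive_tool([
  {"dr": [0, 0, 0], "travel": [0, 0.2, 1.5], "grip": -0.06},
  {"dr": [0, 0, 0], "travel": [0, 0.2, 3], "grip": -0.06},
  {"dr": [0, 0, 0], "travel": [0, 0.2, 4.5], "grip": -0.06},
  {"dr": [0, 0, 0], "travel": [0, 0.2, 6], "grip": -0.06},
  {"dr": [0, 0, 0], "travel": [0, 0.2, 6], "grip": -0.06},
  {"dr": [0, 0, 0], "travel": [0, 0.2, 6], "grip": 0.2},
  {"dr": [0, 0, 0], "travel": [0, 0.2, 6], "grip": 0.5},
  {"dr": [0, 0, 0], "travel": [0, 0.2, 6], "grip": 0.8},
  {"dr": [0, 0, 0], "travel": [0, 0.2, 6], "grip": 0.8},
  {"dr": [0, 0, 0], "travel": [0, 0.2, 6], "grip": 0.8},
  {"dr": [0, 0, 0], "travel": [0, 0.2, 6], "grip": 0.8},
])

```text
clock: 9.85
tool_pos: [0.4913, -0.0047, 0.108]
ee_rot: [179.9, 0.0, 89.8]
wrist_force: [-0.7, 1.4, 5.1]
width: 0.0295
```

Request:
drive_tool([
  {"dr": [0, 0, 0], "travel": [0, 0, -1], "grip": 0.8},
  {"dr": [0, 0, 0], "travel": [0, 0, -3], "grip": 0.8},
  {"dr": [0, 0, 0], "travel": [1, 0, -5], "grip": 0.8},
  {"dr": [0, 0, 0], "travel": [3, 0, -6], "grip": 0.8},
  {"dr": [0, 0, 0], "travel": [6.5, -0.5, -6], "grip": 0.8},
  {"dr": [0, 0, 0], "travel": [10, -1, -6], "grip": 0.8},
  {"dr": [0, 0, 0], "travel": [13.5, -1.5, -6], "grip": 0.8},
  {"dr": [0, 0, 0], "travel": [17, -2, -6], "grip": 0.8},
  {"dr": [0, 0, 0], "travel": [20.5, -2.3, -6], "grip": 0.8},
  {"dr": [0, 0, 0], "travel": [24, -2.3, -6], "grip": 0.8},
  {"dr": [0, 0, 0], "travel": [27, -2.3, -6], "grip": 0.8},
  {"dr": [0, 0, 0], "travel": [28.6, -2.3, -6], "grip": 0.8},
  {"dr": [0, 0, 0], "travel": [28.6, -2.3, -4.5], "grip": 0.8},
  {"dr": [0, 0, 0], "travel": [28.6, -2.3, -3], "grip": 0.8},
  {"dr": [0, 0, 0], "travel": [28.6, -2.3, -1.5], "grip": 0.8},
  {"dr": [0, 0, 0], "travel": [28.6, -2.3, -0.5], "grip": 0.8},
  {"dr": [0, 0, 0], "travel": [28.6, -2.3, 0.1], "grip": 0.8},
  {"dr": [0, 0, 0], "travel": [28.6, -2.3, 0.4], "grip": 0.8},
  {"dr": [0, 0, 0], "travel": [28.6, -2.3, 0.6], "grip": 0.8},
  {"dr": [0, 0, 0], "travel": [28.6, -2.3, 0.75], "grip": 0.8},
])

```text
clock: 11.85
tool_pos: [0.4688, 0.2815, 0.1]
ee_rot: [179.9, -0.0, 89.8]
wrist_force: [-1.5, 0.3, 9.6]
width: 0.0296
```

Request:
drive_tool([
  {"dr": [0, 0, 0], "travel": [0, 0, 0.05], "grip": 0.8},
  {"dr": [0, 0, 0], "travel": [0, 0, 0.15], "grip": 0.8},
  {"dr": [0, 0, 0], "travel": [0, 0, 0.15], "grip": 0.8},
])

```text
clock: 12.15
tool_pos: [0.469, 0.2819, 0.1]
ee_rot: [179.9, -0.0, 89.8]
wrist_force: [-3.5, -1.5, 7.2]
width: 0.0299
```

Request:
drive_tool([
  {"dr": [0, 0, 0], "travel": [0, 0, 0], "grip": 0.3},
  {"dr": [0, 0, 0], "travel": [0, 0, 0], "grip": 0.1},
  {"dr": [0, 0, 0], "travel": [0, 0, 0], "grip": -0.06},
  {"dr": [0, 0, 0], "travel": [0, 0, 0], "grip": -0.06},
  {"dr": [0, 0, 0], "travel": [0, 0, -2], "grip": -0.06},
  {"dr": [0, 0, 0], "travel": [0, 0, -4], "grip": -0.06},
  {"dr": [0, 0, 0], "travel": [-1, 0, -6], "grip": -0.06},
  {"dr": [0, 0, 0], "travel": [-4, 0, -7], "grip": -0.06},
  {"dr": [0, 0, 0], "travel": [-8, 1, -7], "grip": -0.06},
  {"dr": [0, 0, 0], "travel": [-12, 2, -7], "grip": -0.06},
  {"dr": [0, 0, 0], "travel": [-16, 3, -7], "grip": -0.06},
  {"dr": [0, 0, 0], "travel": [-20, 4, -7], "grip": -0.06},
  {"dr": [0, 0, 0], "travel": [-24, 5, -7], "grip": -0.06},
  {"dr": [0, 0, 0], "travel": [-28, 5.1, -7], "grip": -0.06},
  {"dr": [0, 0, 0], "travel": [-32, 5.1, -7], "grip": -0.06},
  {"dr": [0, 0, 0], "travel": [-34, 5.1, -7], "grip": -0.06},
  {"dr": [0, 0, 0], "travel": [-34.3, 5.1, -7], "grip": -0.06},
  {"dr": [0, 0, 0], "travel": [-34.3, 5.1, -7], "grip": -0.06},
  {"dr": [0, 0, 0], "travel": [-34.3, 5.1, -7], "grip": -0.06},
])

```text
clock: 14.05
tool_pos: [0.5181, -0.0606, 0.1678]
ee_rot: [-180.0, -0.0, 89.9]
wrist_force: [-0.5, 0.6, 0.8]
width: 0.0494
```

```bash
python3 look.py s2
```

```text
[ 0.5182 -0.0603  0.1678]
red [0.468 0.343] 0.125 365
blue [ 0.519 -0.06 ] 0.133 123
yellow [0.512 0.127] 0.125 328
```

Request:
drive_tool([
  {"dr": [0, 0, 0], "travel": [0, 0.15, 1.5], "grip": -0.06},
  {"dr": [0, 0, 0], "travel": [0, 0.15, 3], "grip": -0.06},
  {"dr": [0, 0, 0], "travel": [0, 0.15, 4.5], "grip": -0.06},
  {"dr": [0, 0, 0], "travel": [0, 0.15, 6.1], "grip": -0.06},
  {"dr": [0, 0, 0], "travel": [0, 0.15, 6.1], "grip": -0.06},
  {"dr": [0, 0, 0], "travel": [0, 0.15, 6.1], "grip": 0.2},
  {"dr": [0, 0, 0], "travel": [0, 0.15, 6.1], "grip": 0.5},
  {"dr": [0, 0, 0], "travel": [0, 0.15, 6.1], "grip": 0.8},
  {"dr": [0, 0, 0], "travel": [0, 0.15, 6.1], "grip": 0.8},
  {"dr": [0, 0, 0], "travel": [0, 0.15, 6.1], "grip": 0.8},
  {"dr": [0, 0, 0], "travel": [0, 0.15, 6.1], "grip": 0.8},
])

```text
clock: 15.2
tool_pos: [0.5206, -0.0619, 0.108]
ee_rot: [179.9, 0.0, 89.8]
wrist_force: [-0.7, 0.7, 5.2]
width: 0.0299
```

Request:
drive_tool([
  {"dr": [0, 0, 0], "travel": [0, 0, -1], "grip": 0.8},
  {"dr": [0, 0, 0], "travel": [0, 0, -3], "grip": 0.8},
  {"dr": [0, 0, 0], "travel": [0.5, -0.5, -5], "grip": 0.8},
  {"dr": [0, 0, 0], "travel": [2.5, -1.5, -6.5], "grip": 0.8},
  {"dr": [0, 0, 0], "travel": [6, -3, -6.5], "grip": 0.8},
  {"dr": [0, 0, 0], "travel": [9.5, -4, -6.5], "grip": 0.8},
  {"dr": [0, 0, 0], "travel": [13, -5, -6.5], "grip": 0.8},
  {"dr": [0, 0, 0], "travel": [16.5, -5.2, -6.5], "grip": 0.8},
  {"dr": [0, 0, 0], "travel": [20, -5.2, -6.5], "grip": 0.8},
  {"dr": [0, 0, 0], "travel": [23.5, -5.2, -6.5], "grip": 0.8},
  {"dr": [0, 0, 0], "travel": [26.5, -5.2, -6.5], "grip": 0.8},
  {"dr": [0, 0, 0], "travel": [28.2, -5.2, -6.5], "grip": 0.8},
  {"dr": [0, 0, 0], "travel": [28.2, -5.2, -5], "grip": 0.8},
  {"dr": [0, 0, 0], "travel": [28.2, -5.2, -3], "grip": 0.8},
  {"dr": [0, 0, 0], "travel": [28.2, -5.2, -1.5], "grip": 0.8},
  {"dr": [0, 0, 0], "travel": [28.2, -5.2, -0.5], "grip": 0.8},
  {"dr": [0, 0, 0], "travel": [28.2, -5.2, 0.1], "grip": 0.8},
  {"dr": [0, 0, 0], "travel": [28.2, -5.2, 0.4], "grip": 0.8},
  {"dr": [0, 0, 0], "travel": [28.2, -5.2, 0.6], "grip": 0.8},
  {"dr": [0, 0, 0], "travel": [28.2, -5.2, 0.75], "grip": 0.8},
])

```text
clock: 17.2
tool_pos: [0.4692, 0.2206, 0.1]
ee_rot: [179.9, -0.0, 89.8]
wrist_force: [-2.7, -0.6, 10.6]
width: 0.0297
```

Request:
drive_tool([
  {"dr": [0, 0, 0], "travel": [0, 0, 0.05], "grip": 0.8},
  {"dr": [0, 0, 0], "travel": [0, 0, 0.15], "grip": 0.8},
  {"dr": [0, 0, 0], "travel": [0, 0, 0.15], "grip": 0.8},
])

```text
clock: 17.5
tool_pos: [0.4695, 0.2208, 0.1001]
ee_rot: [179.9, -0.0, 89.8]
wrist_force: [-3.4, -0.7, 8.0]
width: 0.0298
```

Request:
drive_tool([
  {"dr": [0, 0, 0], "travel": [0, 0, 0], "grip": 0.3},
  {"dr": [0, 0, 0], "travel": [0, 0, 0], "grip": 0.1},
  {"dr": [0, 0, 0], "travel": [0, 0, 0], "grip": -0.06},
  {"dr": [0, 0, 0], "travel": [0, 0, 0], "grip": -0.06},
  {"dr": [0, 0, 0], "travel": [0, 0, -2], "grip": -0.06},
  {"dr": [0, 0, 0], "travel": [0, 0, -4], "grip": -0.06},
  {"dr": [0, 0, 0], "travel": [-1, 0, -6], "grip": -0.06},
  {"dr": [0, 0, 0], "travel": [-4, 1.5, -7], "grip": -0.06},
  {"dr": [0, 0, 0], "travel": [-8, 3, -7], "grip": -0.06},
  {"dr": [0, 0, 0], "travel": [-12, 5, -7], "grip": -0.06},
  {"dr": [0, 0, 0], "travel": [-16, 7, -7], "grip": -0.06},
  {"dr": [0, 0, 0], "travel": [-19.5, 8.6, -7], "grip": -0.06},
  {"dr": [0, 0, 0], "travel": [-22, 8.6, -7], "grip": -0.06},
  {"dr": [0, 0, 0], "travel": [-22.8, 8.6, -7], "grip": -0.06},
  {"dr": [0, 0, 0], "travel": [-22.8, 8.6, -7], "grip": -0.06},
  {"dr": [0, 0, 0], "travel": [-22.8, 8.6, -7], "grip": -0.06},
])

```text
clock: 19.1
tool_pos: [0.5535, -0.0067, 0.1677]
ee_rot: [-180.0, -0.0, 89.9]
wrist_force: [0.1, -0.1, 0.1]
width: 0.0501
```

```bash
python3 look.py s3; python3 - <<'E'
from m import *
for n in ('wrist','side','scene'):
    f=grab_frame(n); P=cloud(f);z=P[...,2]
    if n=='wrist': save('w3',f)
    m=(z>.02)&(z<.075)&(np.hypot(P[...,0]-.555,P[...,1]+.007)<.03)
    for a,b in ((.02,.046),(.055,.075)):
        q=P[m&(z>a)&(z<b)]
        if len(q)>5: 
            A=np.c_[2*q[:,:2],np.ones(len(q))]; s=np.linalg.lstsq(A,(q[:,:2]**2).sum(1),rcond=None)[0]
            print(n,a,len(q),s[:2].round(4),np.sqrt(s[2]+s[0]**2+s[1]**2).round(4),q.mean(0).round(4),q[:,2].max())
E
```

```text
[ 0.5536 -0.0065  0.1678]
red [0.467 0.343] 0.125 361
blue [0.468 0.221] 0.125 243
yellow [0.53  0.153] 0.125 326
wrist 0.02 98 [ 0.5549 -0.0095] 0.0139 [0.5548 0.0015 0.0328] 0.04592342496007373
wrist 0.055 283 [ 0.5549 -0.0085] 0.0074 [ 0.5549 -0.0075  0.0622] 0.06850029885037934
side 0.02 103 [ 0.5543 -0.008 ] 0.0133 [ 5.477e-01 -4.000e-04  3.230e-02] 0.045259617806648667
side 0.055 82 [ 0.5527 -0.0057] 0.0071 [ 0.5516 -0.0045  0.0624] 0.07041055935966989
scene 0.02 84 [ 0.5547 -0.0075] 0.0134 [ 5.625e-01 -2.000e-04  3.250e-02] 0.04563644929778399
scene 0.055 77 [ 0.5573 -0.0058] 0.0071 [ 0.5581 -0.0048  0.062 ] 0.06880072966063977
```

View pics/w3.png

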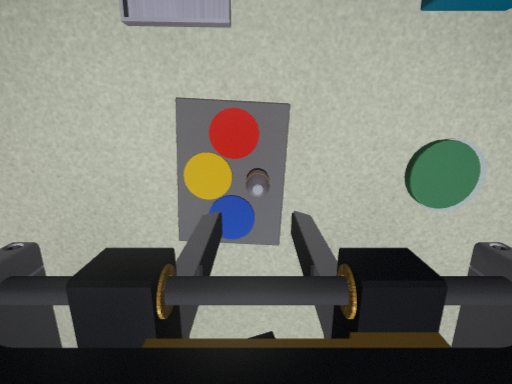

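View pics/s3.png

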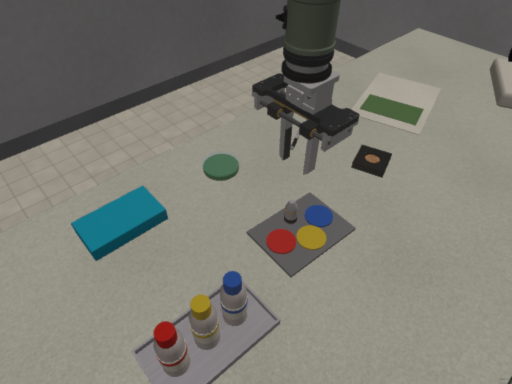

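All three bottles stand in the tray, at (172,345), (203,322) and (233,297) in the side view. The lens stands alone at (291,211), centred between the jaws in y and x to about 1 mm.

Request:
drive_tool([
  {"dr": [0, 0, 0], "travel": [-0.1, 0.1, 3], "grip": -0.06},
  {"dr": [0, 0, 0], "travel": [-0.1, 0.1, 6], "grip": -0.06},
  {"dr": [0, 0, 0], "travel": [-0.1, 0.1, 9], "grip": -0.06},
  {"dr": [0, 0, 0], "travel": [-0.1, 0.1, 11.5], "grip": -0.06},
  {"dr": [0, 0, 0], "travel": [-0.1, 0.1, 13.5], "grip": -0.06},
  {"dr": [0, 0, 0], "travel": [-0.1, 0.1, 14.8], "grip": -0.06},
  {"dr": [0, 0, 0], "travel": [-0.1, 0.1, 14.8], "grip": -0.06},
  {"dr": [0, 0, 0], "travel": [-0.1, 0.1, 14.8], "grip": 0.2},
  {"dr": [0, 0, 0], "travel": [-0.1, 0.1, 14.8], "grip": 0.5},
  {"dr": [0, 0, 0], "travel": [-0.1, 0.1, 14.8], "grip": 0.8},
  {"dr": [0, 0, 0], "travel": [-0.1, 0.1, 14.8], "grip": 0.8},
  {"dr": [0, 0, 0], "travel": [-0.1, 0.1, 14.8], "grip": 0.8},
  {"dr": [0, 0, 0], "travel": [-0.1, 0.1, 14.8], "grip": 0.8},
])

```text
clock: 20.6
tool_pos: [0.5558, -0.009, 0.0213]
ee_rot: [179.9, 0.0, 89.8]
wrist_force: [-2.4, -0.2, 6.0]
width: 0.0277
```

```bash
python3 - <<'E'
from m import *
for n in ('side','scene'):
    f=grab_frame(n);P=cloud(f);z=P[...,2]
    for c,rs in C.items():
        m=(sum(hsvm(f,*r) for r in rs)>0)&(z<.03)&(abs(P[...,0]-.52)<.08)&(abs(P[...,1])<.11)
        if m.sum(): print(n,c,m.sum(),[np.round(t,4) for t in cv2.minEnclosingCircle(P[m][:,:2].astype(np.float32))])
    h=cv2.cvtColor(f['frame'],cv2.COLOR_RGB2HSV)
    m=(abs(P[...,0]-.553)<.06)&(abs(P[...,1]+.305)<.06)&(h[...,1]>90)&(h[...,2]>60);print('cork',m.sum(),[np.round(t,4) for t in cv2.minEnclosingCircle(P[m][:,:2].astype(np.float32))])
E
```

```text
side red 585 [array([0.5249, 0.0491]), np.float64(0.0323)]
side blue 392 [array([ 0.5204, -0.0613]), np.float64(0.0318)]
side yellow 578 [array([ 0.4915, -0.0049]), np.float64(0.0334)]
cork 107 [array([ 0.5537, -0.3049]), np.float64(0.0218)]
scene red 496 [array([0.5229, 0.0493]), np.float64(0.0339)]
scene yellow 404 [array([ 0.4887, -0.0054]), np.float64(0.0339)]
cork 99 [array([ 0.5541, -0.3041]), np.float64(0.0198)]
```

Request:
drive_tool([
  {"dr": [0, 0, 0], "travel": [0, 0, -1], "grip": 0.8},
  {"dr": [0, 0, 0], "travel": [0, 0, -3], "grip": 0.8},
  {"dr": [0, 0, 0], "travel": [-1, 0, -5], "grip": 0.8},
  {"dr": [0, 0, 0], "travel": [-4, 0, -6], "grip": 0.8},
  {"dr": [0, 0, 0], "travel": [-8, -0.1, -6], "grip": 0.8},
  {"dr": [0, 0, 0], "travel": [-12, -0.2, -6], "grip": 0.8},
  {"dr": [0, 0, 0], "travel": [-16, -0.2, -6], "grip": 0.8},
  {"dr": [0, 0, 0], "travel": [-20, -0.2, -6], "grip": 0.8},
  {"dr": [0, 0, 0], "travel": [-24, -0.2, -6], "grip": 0.8},
  {"dr": [0, 0, 0], "travel": [-27, -0.2, -6], "grip": 0.8},
  {"dr": [0, 0, 0], "travel": [-29, -0.2, -6], "grip": 0.8},
  {"dr": [0, 0, 0], "travel": [-29.6, -0.2, -6], "grip": 0.8},
  {"dr": [0, 0, 0], "travel": [-29.6, -0.2, -5], "grip": 0.8},
  {"dr": [0, 0, 0], "travel": [-29.6, -0.2, -4], "grip": 0.8},
  {"dr": [0, 0, 0], "travel": [-29.6, -0.2, -4], "grip": 0.8},
  {"dr": [0, 0, 0], "travel": [-29.6, -0.2, -4], "grip": 0.8},
  {"dr": [0, 0, 0], "travel": [-29.6, -0.2, -4], "grip": 0.8},
])

```text
clock: 22.4
tool_pos: [0.5523, -0.3039, 0.06]
ee_rot: [180.0, -0.0, 89.9]
wrist_force: [0.1, -0.1, -1.8]
width: 0.0276
```

```bash
python3 - <<'E'
from m import *
print(readout.observe()['tool_pos'])
ims=[]
for n in ('wrist','scene','side'):
    f=grab_frame(n);P=cloud(f);z=P[...,2]
    R=(z>.008)&(z<.026)&(np.hypot(P[...,0]-.553,P[...,1]+.305)<.07)
    print(n,'rest',R.sum(),[np.round(t,4) for t in cv2.minAreaRect(P[R][:,:2].astype(np.float32))])
    q=P[(z>.075)&(z<.11)&(np.hypot(P[...,0]-.553,P[...,1]+.305)<.025)]
    if len(q):print('noz',len(q),q.mean(0).round(4))
    fl,cx,cy=K(f); p=f['extrinsics']@[.553,-.305,.05,1]; u,v=int(cx+fl*p[0]/-p[2]),int(cy-fl*p[1]/-p[2]); v=min(max(v,60),324);u=min(max(u,60),452)
    ims.append(cv2.resize(f['frame'][v-60:v+60,u-60:u+60],(266,266),interpolation=cv2.INTER_CUBIC))
cv2.imwrite('pics/r1.png',cv2.cvtColor(np.hstack(ims),cv2.COLOR_RGB2BGR))
E
```

```text
[ 0.55233042 -0.30393836  0.05997365]
wrist rest 5060 [array([ 0.5536, -0.3063]), array([0.0801, 0.0803]), np.float64(19.856)]
noz 2754 [ 0.5529 -0.2982  0.0951]
scene rest 715 [array([ 0.5532, -0.3045]), array([0.0835, 0.083 ]), np.float64(20.5707)]
noz 229 [ 0.5539 -0.2964  0.0932]
side rest 745 [array([ 0.5529, -0.3047]), array([0.0801, 0.0835]), np.float64(19.5237)]
noz 244 [ 0.5533 -0.2963  0.0931]
```

View pics/r1.png

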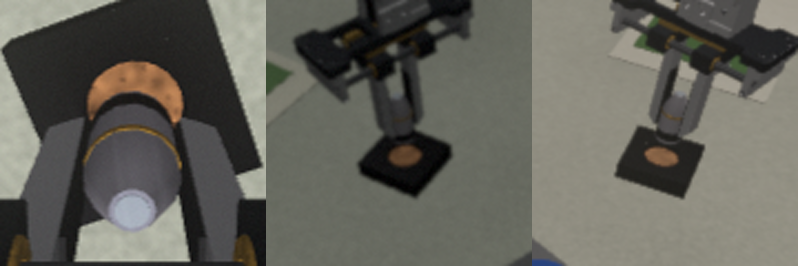

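The wrist crop shows the lens upright between the pads above the cork recess, about 1 mm off its centre. The scene and side crops agree.

Request:
drive_tool([
  {"dr": [0, 0, 0], "travel": [-0.1, 0.1, 0.5], "grip": 0.8},
  {"dr": [0, 0, 0], "travel": [-0.1, 0.1, 1.2], "grip": 0.8},
  {"dr": [0, 0, 0], "travel": [-0.1, 0.1, 1.9], "grip": 0.8},
  {"dr": [0, 0, 0], "travel": [-0.1, 0.1, 2.5], "grip": 0.8},
  {"dr": [0, 0, 0], "travel": [-0.1, 0.1, 2.9], "grip": 0.8},
  {"dr": [0, 0, 0], "travel": [-0.1, 0.1, 3.1], "grip": 0.8},
  {"dr": [0, 0, 0], "travel": [-0.1, 0.1, 3.25], "grip": 0.8},
  {"dr": [0, 0, 0], "travel": [-0.1, 0.1, 3.25], "grip": 0.8},
])

```text
clock: 23.35
tool_pos: [0.5532, -0.3059, 0.0276]
ee_rot: [180.0, 0.0, 89.8]
wrist_force: [-0.1, 0.5, -2.2]
width: 0.0274
```

Request:
drive_tool([
  {"dr": [0, 0, 0], "travel": [0, 0, 0.07], "grip": 0.8},
  {"dr": [0, 0, 0], "travel": [0, 0, 0.15], "grip": 0.8},
  {"dr": [0, 0, 0], "travel": [0, 0, 0.15], "grip": 0.8},
  {"dr": [0, 0, 0], "travel": [0, 0, 0.15], "grip": 0.8},
])

```text
clock: 23.75
tool_pos: [0.5535, -0.3061, 0.0273]
ee_rot: [180.0, 0.0, 89.8]
wrist_force: [-1.1, 1.4, 5.3]
width: 0.0275
```

Request:
drive_tool([
  {"dr": [0, 0, 0], "travel": [0, 0, 0], "grip": 0.3},
  {"dr": [0, 0, 0], "travel": [0, 0, 0], "grip": 0.1},
  {"dr": [0, 0, 0], "travel": [0, 0, 0], "grip": -0.06},
  {"dr": [0, 0, 0], "travel": [0, 0, 0], "grip": -0.06},
  {"dr": [0, 0, 0], "travel": [0, 0, -1], "grip": -0.06},
  {"dr": [0, 0, 0], "travel": [0, 0, -3], "grip": -0.06},
  {"dr": [0, 0, 0], "travel": [0, 0, -6], "grip": -0.06},
  {"dr": [0, 0, 0], "travel": [0, 0, -9], "grip": -0.06},
  {"dr": [0, 0, 0], "travel": [0, 0, -12], "grip": -0.06},
  {"dr": [0, 0, 0], "travel": [0, 0, -14], "grip": -0.06},
  {"dr": [0, 0, 0], "travel": [0, 0, -14], "grip": -0.06},
  {"dr": [0, 0, 0], "travel": [0, 0, -14], "grip": -0.06},
])

```text
clock: 24.95
tool_pos: [0.5531, -0.3058, 0.1663]
ee_rot: [180.0, 0.0, 89.8]
wrist_force: [-0.3, 0.2, -1.0]
width: 0.0495
```

```bash
python3 - <<'E'
from m import *
for n in ('wrist','side','scene'):
    f=grab_frame(n); P=cloud(f);z=P[...,2]
    if n=='wrist': save('w4',f)
    m=(z>.028)&(z<.08)&(np.hypot(P[...,0]-.553,P[...,1]+.306)<.03)
    for a,b in ((.028,.052),(.06,.08)):
        q=P[m&(z>a)&(z<b)]
        if len(q)>5: 
            A=np.c_[2*q[:,:2],np.ones(len(q))]; s=np.linalg.lstsq(A,(q[:,:2]**2).sum(1),rcond=None)[0]
            print(n,a,len(q),s[:2].round(4),np.sqrt(s[2]+s[0]**2+s[1]**2).round(4),q[:,2].max().round(4))
E
python3 look.py s4
```

```text
wrist 0.028 93 [ 0.5535 -0.3067] 0.014 0.052
wrist 0.06 316 [ 0.5534 -0.3055] 0.0076 0.074
side 0.028 92 [ 0.5521 -0.3038] 0.0124 0.0517
side 0.06 69 [ 0.5517 -0.3018] 0.0075 0.0753
scene 0.028 80 [ 0.553  -0.3039] 0.013 0.0519
scene 0.06 60 [ 0.5546 -0.3016] 0.007 0.0753
[ 0.552  -0.305   0.1638]
red [0.467 0.344] 0.125 365
blue [0.467 0.221] 0.125 247
yellow [0.532 0.004] 0.125 322
```

View pics/w4.png

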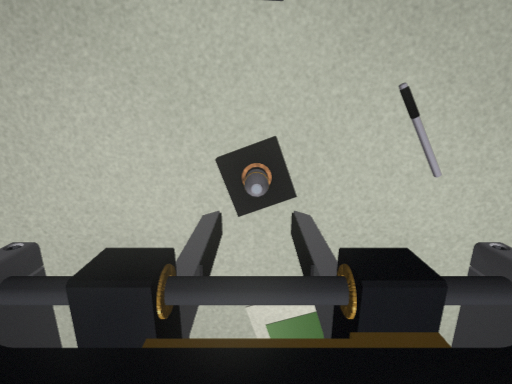

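The wrist view shows the lens standing in the recess at (257,180), with the cork ring visible around it. It measures within 2 mm of the rest centre, with its top at the expected height.

Request:
drive_tool([
  {"dr": [0, 0, 0], "travel": [2, 0, 0], "grip": -0.06},
  {"dr": [0, 0, 0], "travel": [5, -1, 0], "grip": -0.06},
  {"dr": [0, 0, 0], "travel": [9, -2, 0], "grip": -0.06},
  {"dr": [0, 0, 0], "travel": [13, -3, 0], "grip": -0.06},
  {"dr": [0, 0, 0], "travel": [17, -4, 0], "grip": -0.06},
  {"dr": [0, 0, 0], "travel": [21, -5, 0], "grip": -0.06},
  {"dr": [0, 0, 0], "travel": [25, -6, 0], "grip": -0.06},
  {"dr": [0, 0, 0], "travel": [29, -7, 0], "grip": -0.06},
  {"dr": [0, 0, 0], "travel": [33, -8, 0], "grip": -0.06},
  {"dr": [0, 0, 0], "travel": [37, -8.6, 0], "grip": -0.06},
  {"dr": [0, 0, 0], "travel": [41, -8.6, 0], "grip": -0.06},
  {"dr": [0, 0, 0], "travel": [45, -8.6, 0], "grip": -0.06},
  {"dr": [0, 0, 0], "travel": [49, -8.6, 0], "grip": -0.06},
  {"dr": [0, 0, 0], "travel": [52, -8.6, 0], "grip": -0.06},
  {"dr": [0, 0, 0], "travel": [52.7, -8.6, 0], "grip": -0.06},
  {"dr": [0, 0, 0], "travel": [52.7, -8.6, 0], "grip": -0.06},
  {"dr": [0, 0, 0], "travel": [52.7, -8.6, 0], "grip": -0.06},
])

```text
clock: 26.85
tool_pos: [0.4679, 0.2208, 0.1655]
ee_rot: [-179.9, 0.0, 89.8]
wrist_force: [-0.2, 0.1, 0.9]
width: 0.0496
```

Request:
drive_tool([
  {"dr": [0, 0, 0], "travel": [0, 0.1, 1.5], "grip": -0.06},
  {"dr": [0, 0, 0], "travel": [0, 0.1, 3], "grip": -0.06},
  {"dr": [0, 0, 0], "travel": [0, 0.1, 5], "grip": -0.06},
  {"dr": [0, 0, 0], "travel": [0, 0.1, 6.5], "grip": -0.06},
  {"dr": [0, 0, 0], "travel": [0, 0.1, 6.5], "grip": -0.06},
  {"dr": [0, 0, 0], "travel": [0, 0.1, 6.5], "grip": 0.2},
  {"dr": [0, 0, 0], "travel": [0, 0.1, 6.5], "grip": 0.5},
  {"dr": [0, 0, 0], "travel": [0, 0.1, 6.5], "grip": 0.8},
  {"dr": [0, 0, 0], "travel": [0, 0.1, 6.5], "grip": 0.8},
  {"dr": [0, 0, 0], "travel": [0, 0.1, 6.5], "grip": 0.8},
  {"dr": [0, 0, 0], "travel": [0, 0.1, 6.5], "grip": 0.8},
])

```text
clock: 27.95
tool_pos: [0.4705, 0.2217, 0.102]
ee_rot: [179.9, -0.0, 89.8]
wrist_force: [-0.6, -1.1, 5.6]
width: 0.0296
```

Request:
drive_tool([
  {"dr": [0, 0, 0], "travel": [0, 0, -1], "grip": 0.8},
  {"dr": [0, 0, 0], "travel": [0, 0, -3], "grip": 0.8},
  {"dr": [0, 0, 0], "travel": [-0.5, 0, -5], "grip": 0.8},
  {"dr": [0, 0, 0], "travel": [-2.5, 0.5, -6.5], "grip": 0.8},
  {"dr": [0, 0, 0], "travel": [-6, 1, -6.5], "grip": 0.8},
  {"dr": [0, 0, 0], "travel": [-9.5, 2, -6.5], "grip": 0.8},
  {"dr": [0, 0, 0], "travel": [-13, 3, -6.5], "grip": 0.8},
  {"dr": [0, 0, 0], "travel": [-16.5, 4, -6.5], "grip": 0.8},
  {"dr": [0, 0, 0], "travel": [-20, 5, -6.5], "grip": 0.8},
  {"dr": [0, 0, 0], "travel": [-23.5, 5.2, -6.5], "grip": 0.8},
  {"dr": [0, 0, 0], "travel": [-26.5, 5.2, -6.5], "grip": 0.8},
  {"dr": [0, 0, 0], "travel": [-28.2, 5.2, -6.5], "grip": 0.8},
  {"dr": [0, 0, 0], "travel": [-28.2, 5.2, -5], "grip": 0.8},
  {"dr": [0, 0, 0], "travel": [-28.2, 5.2, -3.5], "grip": 0.8},
  {"dr": [0, 0, 0], "travel": [-28.2, 5.2, -2.4], "grip": 0.8},
  {"dr": [0, 0, 0], "travel": [-28.2, 5.2, -1.6], "grip": 0.8},
  {"dr": [0, 0, 0], "travel": [-28.2, 5.2, -1.2], "grip": 0.8},
  {"dr": [0, 0, 0], "travel": [-28.2, 5.2, -1], "grip": 0.8},
  {"dr": [0, 0, 0], "travel": [-28.2, 5.2, -1], "grip": 0.8},
])

```text
clock: 29.85
tool_pos: [0.5209, -0.0606, 0.1111]
ee_rot: [180.0, 0.0, 89.8]
wrist_force: [0.1, 0.1, -1.2]
width: 0.0297
```

Request:
drive_tool([
  {"dr": [0, 0, 0], "travel": [0, 0, 0.1], "grip": 0.8},
  {"dr": [0, 0, 0], "travel": [0, 0, 0.2], "grip": 0.8},
  {"dr": [0, 0, 0], "travel": [0, 0, 0.28], "grip": 0.8},
  {"dr": [0, 0, 0], "travel": [0, 0, 0.28], "grip": 0.8},
  {"dr": [0, 0, 0], "travel": [0, 0, 0.28], "grip": 0.8},
])

```text
clock: 30.35
tool_pos: [0.5216, -0.061, 0.1101]
ee_rot: [179.9, 0.1, 89.8]
wrist_force: [-1.8, 0.7, 5.5]
width: 0.0297
```

Request:
drive_tool([
  {"dr": [0, 0, 0], "travel": [0, 0, 0], "grip": 0.3},
  {"dr": [0, 0, 0], "travel": [0, 0, 0], "grip": 0.1},
  {"dr": [0, 0, 0], "travel": [0, 0, 0], "grip": -0.06},
  {"dr": [0, 0, 0], "travel": [0, 0, 0], "grip": -0.06},
  {"dr": [0, 0, 0], "travel": [0, 0, -2], "grip": -0.06},
  {"dr": [0, 0, 0], "travel": [0, 0, -4], "grip": -0.06},
  {"dr": [0, 0, 0], "travel": [1, 0, -6], "grip": -0.06},
  {"dr": [0, 0, 0], "travel": [4, -0.5, -6], "grip": -0.06},
  {"dr": [0, 0, 0], "travel": [8, -1.5, -6], "grip": -0.06},
  {"dr": [0, 0, 0], "travel": [12, -2.5, -6], "grip": -0.06},
  {"dr": [0, 0, 0], "travel": [16, -3.5, -6], "grip": -0.06},
  {"dr": [0, 0, 0], "travel": [20, -4.5, -6], "grip": -0.06},
  {"dr": [0, 0, 0], "travel": [24, -5.4, -6], "grip": -0.06},
  {"dr": [0, 0, 0], "travel": [28, -5.4, -6], "grip": -0.06},
  {"dr": [0, 0, 0], "travel": [32, -5.4, -6], "grip": -0.06},
  {"dr": [0, 0, 0], "travel": [34, -5.4, -6], "grip": -0.06},
  {"dr": [0, 0, 0], "travel": [34.2, -5.4, -6], "grip": -0.06},
  {"dr": [0, 0, 0], "travel": [34.2, -5.4, -6], "grip": -0.06},
  {"dr": [0, 0, 0], "travel": [34.2, -5.4, -6], "grip": -0.06},
])

```text
clock: 32.25
tool_pos: [0.4678, 0.2804, 0.1679]
ee_rot: [-180.0, 0.0, 89.8]
wrist_force: [-0.0, 0.5, -0.2]
width: 0.05
```

```bash
sed -i 's/z>.08)/z>.08)\&(z<.15)/' look.py; python3 look.py s5
```

```text
[0.4679 0.2803 0.168 ]
red [0.467 0.343] 0.125 359
blue [ 0.518 -0.061] 0.133 111
yellow [0.468 0.282] 0.125 200
```

View pics/s5.png

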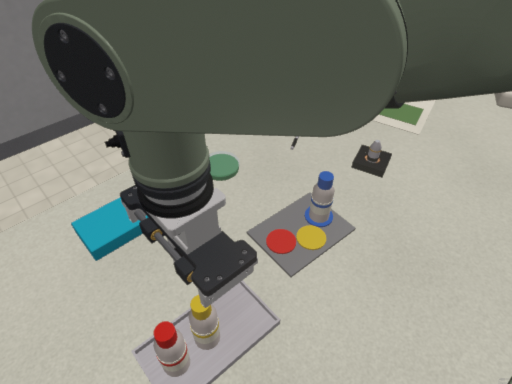

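Blue stands centred on its coaster at (321,198), and the lens is in its rest at (374,153). Yellow is next.

Request:
drive_tool([
  {"dr": [0, 0, 0], "travel": [0.1, 0.1, 1.5], "grip": -0.06},
  {"dr": [0, 0, 0], "travel": [0.1, 0.1, 3], "grip": -0.06},
  {"dr": [0, 0, 0], "travel": [0.1, 0.1, 5], "grip": -0.06},
  {"dr": [0, 0, 0], "travel": [0.1, 0.1, 6.7], "grip": -0.06},
  {"dr": [0, 0, 0], "travel": [0.1, 0.1, 6.7], "grip": -0.06},
  {"dr": [0, 0, 0], "travel": [0.1, 0.1, 6.7], "grip": 0.2},
  {"dr": [0, 0, 0], "travel": [0.1, 0.1, 6.7], "grip": 0.5},
  {"dr": [0, 0, 0], "travel": [0.1, 0.1, 6.7], "grip": 0.8},
  {"dr": [0, 0, 0], "travel": [0.1, 0.1, 6.7], "grip": 0.8},
  {"dr": [0, 0, 0], "travel": [0.1, 0.1, 6.7], "grip": 0.8},
  {"dr": [0, 0, 0], "travel": [0.1, 0.1, 6.7], "grip": 0.8},
])

```text
clock: 33.4
tool_pos: [0.4696, 0.2828, 0.1021]
ee_rot: [179.9, -0.0, 89.8]
wrist_force: [-0.5, 1.0, 3.7]
width: 0.03
```

Request:
drive_tool([
  {"dr": [0, 0, 0], "travel": [0, 0, -1], "grip": 0.8},
  {"dr": [0, 0, 0], "travel": [0, 0, -3], "grip": 0.8},
  {"dr": [0, 0, 0], "travel": [-0.5, 0, -5], "grip": 0.8},
  {"dr": [0, 0, 0], "travel": [-2.5, 0.5, -6.5], "grip": 0.8},
  {"dr": [0, 0, 0], "travel": [-6, 1, -6.5], "grip": 0.8},
  {"dr": [0, 0, 0], "travel": [-9.5, 1.5, -6.5], "grip": 0.8},
  {"dr": [0, 0, 0], "travel": [-13, 2, -6.5], "grip": 0.8},
  {"dr": [0, 0, 0], "travel": [-16.5, 2.2, -6.5], "grip": 0.8},
  {"dr": [0, 0, 0], "travel": [-20, 2.2, -6.5], "grip": 0.8},
  {"dr": [0, 0, 0], "travel": [-23.5, 2.2, -6.5], "grip": 0.8},
  {"dr": [0, 0, 0], "travel": [-26.5, 2.2, -6.5], "grip": 0.8},
  {"dr": [0, 0, 0], "travel": [-28.2, 2.2, -6.5], "grip": 0.8},
  {"dr": [0, 0, 0], "travel": [-28.6, 2.2, -5], "grip": 0.8},
  {"dr": [0, 0, 0], "travel": [-28.6, 2.2, -3.5], "grip": 0.8},
  {"dr": [0, 0, 0], "travel": [-28.6, 2.2, -2.4], "grip": 0.8},
  {"dr": [0, 0, 0], "travel": [-28.6, 2.2, -1.6], "grip": 0.8},
  {"dr": [0, 0, 0], "travel": [-28.6, 2.2, -1.2], "grip": 0.8},
  {"dr": [0, 0, 0], "travel": [-28.6, 2.2, -1], "grip": 0.8},
  {"dr": [0, 0, 0], "travel": [-28.6, 2.2, -1], "grip": 0.8},
])

```text
clock: 35.3
tool_pos: [0.4901, -0.0034, 0.1113]
ee_rot: [180.0, 0.0, 89.9]
wrist_force: [-0.1, -0.4, -0.8]
width: 0.0296
```

Request:
drive_tool([
  {"dr": [0, 0, 0], "travel": [0, 0, 0.1], "grip": 0.8},
  {"dr": [0, 0, 0], "travel": [0, 0, 0.2], "grip": 0.8},
  {"dr": [0, 0, 0], "travel": [0, 0, 0.28], "grip": 0.8},
  {"dr": [0, 0, 0], "travel": [0, 0, 0.28], "grip": 0.8},
  {"dr": [0, 0, 0], "travel": [0, 0, 0.28], "grip": 0.8},
])

```text
clock: 35.8
tool_pos: [0.4908, -0.0038, 0.1102]
ee_rot: [179.9, 0.0, 89.8]
wrist_force: [-3.8, -0.1, 6.6]
width: 0.0298
```

Request:
drive_tool([
  {"dr": [0, 0, 0], "travel": [0, 0, 0], "grip": 0.3},
  {"dr": [0, 0, 0], "travel": [0, 0, 0], "grip": 0.1},
  {"dr": [0, 0, 0], "travel": [0, 0, 0], "grip": -0.06},
  {"dr": [0, 0, 0], "travel": [0, 0, 0], "grip": -0.06},
  {"dr": [0, 0, 0], "travel": [0, 0, -2], "grip": -0.06},
  {"dr": [0, 0, 0], "travel": [0, 0, -4], "grip": -0.06},
  {"dr": [0, 0, 0], "travel": [1, 0, -6], "grip": -0.06},
  {"dr": [0, 0, 0], "travel": [4, 0, -6], "grip": -0.06},
  {"dr": [0, 0, 0], "travel": [8, -0.5, -6], "grip": -0.06},
  {"dr": [0, 0, 0], "travel": [12, -1, -6], "grip": -0.06},
  {"dr": [0, 0, 0], "travel": [16, -1.5, -6], "grip": -0.06},
  {"dr": [0, 0, 0], "travel": [20, -2, -6], "grip": -0.06},
  {"dr": [0, 0, 0], "travel": [24, -2.4, -6], "grip": -0.06},
  {"dr": [0, 0, 0], "travel": [28, -2.4, -6], "grip": -0.06},
  {"dr": [0, 0, 0], "travel": [32, -2.4, -6], "grip": -0.06},
  {"dr": [0, 0, 0], "travel": [34.4, -2.4, -6], "grip": -0.06},
  {"dr": [0, 0, 0], "travel": [34.7, -2.4, -6], "grip": -0.06},
  {"dr": [0, 0, 0], "travel": [34.7, -2.4, -6], "grip": -0.06},
  {"dr": [0, 0, 0], "travel": [34.7, -2.4, -6], "grip": -0.06},
])

```text
clock: 37.7
tool_pos: [0.4669, 0.3424, 0.168]
ee_rot: [-180.0, 0.1, 89.8]
wrist_force: [0.7, -0.5, 0.6]
width: 0.0498
```

```bash
python3 look.py s6
```

```text
[0.4671 0.3422 0.1682]
red [0.457 0.345] 0.123 44
blue [ 0.518 -0.06 ] 0.133 118
yellow [ 0.489 -0.004] 0.133 165
```

Request:
drive_tool([
  {"dr": [0, 0, 0], "travel": [0.1, 0.1, 1.5], "grip": -0.06},
  {"dr": [0, 0, 0], "travel": [0.1, 0.1, 3], "grip": -0.06},
  {"dr": [0, 0, 0], "travel": [0.1, 0.1, 5], "grip": -0.06},
  {"dr": [0, 0, 0], "travel": [0.1, 0.1, 6.7], "grip": -0.06},
  {"dr": [0, 0, 0], "travel": [0.1, 0.1, 6.7], "grip": -0.06},
  {"dr": [0, 0, 0], "travel": [0.1, 0.1, 6.7], "grip": 0.2},
  {"dr": [0, 0, 0], "travel": [0.1, 0.1, 6.7], "grip": 0.5},
  {"dr": [0, 0, 0], "travel": [0.1, 0.1, 6.7], "grip": 0.8},
  {"dr": [0, 0, 0], "travel": [0.1, 0.1, 6.7], "grip": 0.8},
  {"dr": [0, 0, 0], "travel": [0.1, 0.1, 6.7], "grip": 0.8},
  {"dr": [0, 0, 0], "travel": [0.1, 0.1, 6.7], "grip": 0.8},
])

```text
clock: 38.85
tool_pos: [0.4687, 0.3448, 0.1023]
ee_rot: [179.9, -0.0, 89.8]
wrist_force: [-0.4, 0.6, 2.4]
width: 0.0296
```

Request:
drive_tool([
  {"dr": [0, 0, 0], "travel": [0, 0, -1], "grip": 0.8},
  {"dr": [0, 0, 0], "travel": [0, 0, -3], "grip": 0.8},
  {"dr": [0, 0, 0], "travel": [-0.5, 0, -5], "grip": 0.8},
  {"dr": [0, 0, 0], "travel": [-2.5, 0.5, -6.5], "grip": 0.8},
  {"dr": [0, 0, 0], "travel": [-6, 1.5, -6.5], "grip": 0.8},
  {"dr": [0, 0, 0], "travel": [-9.5, 2.5, -6.5], "grip": 0.8},
  {"dr": [0, 0, 0], "travel": [-13, 4, -6.5], "grip": 0.8},
  {"dr": [0, 0, 0], "travel": [-16.5, 5, -6.5], "grip": 0.8},
  {"dr": [0, 0, 0], "travel": [-20, 5.7, -6.5], "grip": 0.8},
  {"dr": [0, 0, 0], "travel": [-23.5, 5.7, -6.5], "grip": 0.8},
  {"dr": [0, 0, 0], "travel": [-26.5, 5.7, -6.5], "grip": 0.8},
  {"dr": [0, 0, 0], "travel": [-28.9, 5.7, -6.5], "grip": 0.8},
  {"dr": [0, 0, 0], "travel": [-29.5, 5.7, -5], "grip": 0.8},
  {"dr": [0, 0, 0], "travel": [-29.5, 5.7, -3.5], "grip": 0.8},
  {"dr": [0, 0, 0], "travel": [-29.5, 5.7, -2.4], "grip": 0.8},
  {"dr": [0, 0, 0], "travel": [-29.5, 5.7, -1.6], "grip": 0.8},
  {"dr": [0, 0, 0], "travel": [-29.5, 5.7, -1.2], "grip": 0.8},
  {"dr": [0, 0, 0], "travel": [-29.5, 5.7, -1], "grip": 0.8},
  {"dr": [0, 0, 0], "travel": [-29.5, 5.7, -1], "grip": 0.8},
])

```text
clock: 40.75
tool_pos: [0.5243, 0.0495, 0.1115]
ee_rot: [180.0, 0.0, 89.9]
wrist_force: [-0.0, -0.9, -0.6]
width: 0.0297
```

Request:
drive_tool([
  {"dr": [0, 0, 0], "travel": [0, 0, 0.1], "grip": 0.8},
  {"dr": [0, 0, 0], "travel": [0, 0, 0.2], "grip": 0.8},
  {"dr": [0, 0, 0], "travel": [0, 0, 0.28], "grip": 0.8},
  {"dr": [0, 0, 0], "travel": [0, 0, 0.28], "grip": 0.8},
  {"dr": [0, 0, 0], "travel": [0, 0, 0.28], "grip": 0.8},
])

```text
clock: 41.25
tool_pos: [0.5249, 0.0493, 0.1103]
ee_rot: [179.9, 0.0, 89.8]
wrist_force: [-1.5, 0.5, 6.1]
width: 0.0296
```

Next I release red, lift clear and check.

Request:
drive_tool([
  {"dr": [0, 0, 0], "travel": [0, 0, 0], "grip": 0.3},
  {"dr": [0, 0, 0], "travel": [0, 0, 0], "grip": 0.1},
  {"dr": [0, 0, 0], "travel": [0, 0, 0], "grip": -0.06},
  {"dr": [0, 0, 0], "travel": [0, 0, 0], "grip": -0.06},
  {"dr": [0, 0, 0], "travel": [0, 0, -2], "grip": -0.06},
  {"dr": [0, 0, 0], "travel": [0, 0, -4], "grip": -0.06},
  {"dr": [0, 0, 0], "travel": [1, 0, -6], "grip": -0.06},
  {"dr": [0, 0, 0], "travel": [4, 0, -8], "grip": -0.06},
  {"dr": [0, 0, 0], "travel": [8, 0, -9], "grip": -0.06},
  {"dr": [0, 0, 0], "travel": [12, 0, -9], "grip": -0.06},
  {"dr": [0, 0, 0], "travel": [16, 0, -9], "grip": -0.06},
  {"dr": [0, 0, 0], "travel": [20, 0, -9], "grip": -0.06},
  {"dr": [0, 0, 0], "travel": [24, 0, -9], "grip": -0.06},
  {"dr": [0, 0, 0], "travel": [27, 0, -9], "grip": -0.06},
  {"dr": [0, 0, 0], "travel": [28, 0, -9], "grip": -0.06},
  {"dr": [0, 0, 0], "travel": [28, 0, -9], "grip": -0.06},
  {"dr": [0, 0, 0], "travel": [28, 0, -9], "grip": -0.06},
])

```text
clock: 42.95
tool_pos: [0.525, 0.3282, 0.1982]
ee_rot: [-180.0, 0.1, 89.8]
wrist_force: [0.2, -1.3, 0.2]
width: 0.05
```

```bash
python3 look.py s7; python3 - <<'E'
from m import *
f=grab_frame('scene'); save('c7',f);P=cloud(f);z=P[...,2]
for c,rs in C.items():
    m=(sum(hsvm(f,*r) for r in rs)>0)&(abs(P[...,0]-.51)<.07)&(abs(P[...,1])<.1)
    for a,b in ((.123,.14),(0,.03)):
        q=m&(z>a)&(z<b)
        if q.any(): print(c,a,[np.round(t,4) for t in cv2.minEnclosingCircle(P[q][:,:2].astype(np.float32))],q.sum())
q=P[(z>.028)&(z<.052)&(np.hypot(P[...,0]-.553,P[...,1]+.306)<.03)]
s=np.linalg.lstsq(np.c_[2*q[:,:2],np.ones(len(q))],(q[:,:2]**2).sum(1),rcond=None)[0];print('lens',s[:2])
E
```

```text
[0.5251 0.3278 0.1983]
red [0.523 0.049] 0.133 163
blue [ 0.519 -0.061] 0.133 116
yellow [ 0.488 -0.005] 0.133 166
red 0.123 [array([0.5243, 0.0489]), np.float64(0.0154)] 126
red 0 [array([0.5269, 0.05  ]), np.float64(0.0314)] 204
blue 0.123 [array([ 0.5212, -0.0606]), np.float64(0.0146)] 102
blue 0 [array([ 0.5204, -0.0601]), np.float64(0.031)] 146
yellow 0.123 [array([ 0.4902, -0.0045]), np.float64(0.0154)] 116
yellow 0 [array([ 0.5041, -0.0128]), np.float64(0.0269)] 88
lens [ 0.55332085 -0.30358883]
```

View pics/c7.png

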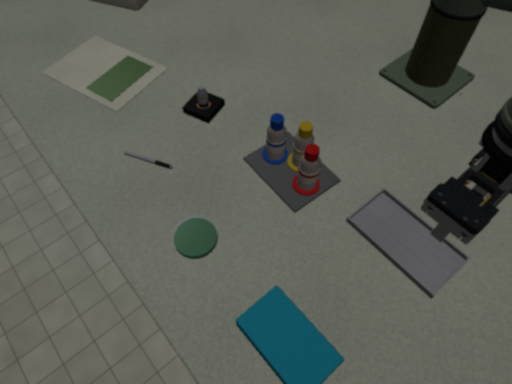

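Every bottle stands on its own coaster, red at (312,170), blue at (277,140) and yellow at (304,145). The lens is in its rest at (203,97), the dish at (196,238) has not moved, and the arm is clear.

```bash
python3 -c "
from bench import ticket; print(ticket.close_job())"
```

```text
the job is handed in; nothing more can be done
None
```

The job is done and handed in at about 43 s of robot time, out of 138 s. I moved all three bottles into the tray, stood the objective in the rest, then put each bottle back on the coaster of its cap's colour.

- **Bottles:** In the final camera check, red and blue measured within about 3 mm of their coaster centres, all upright at the expected height (limit 12 mm). Yellow's coaster was partly hidden by the bottles in that view. Against its centre measured earlier with the coaster bare, yellow is within about 3 mm.
- **Objective:** It stands upright in the recess, within about 2 mm of the rest's centre (limit 8 mm).
- **Other:** The petri dish is at the same place in the picture as at the start, and the arm is clear of everything.

No check failed. The camera views disagreed with each other by 2 to 4 mm, well inside the tolerances. Some of the yellow cap readings partway through were skewed by stray pixels, so I took yellow's position from the robot's own pose and later views instead.

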